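# Put the routing template back in its sloped stand and lock it

## Robot

A 6-joint arm with a two-finger parallel gripper is mounted at the origin on a cart in front of the work surface, level with it; the furniture and walls round the work are solid. World frame = base frame: x ahead of the robot, y to its left, z up, the work surface at z = 0. Lengths are in mm, angles in rad, forces in N, time in s.
With the tool pointing down it reaches from about 325 to 875 mm from the base axis. Payload 4.4 kg.
Tool frame: the origin (TCP) lies on the centre line of the jaws, within the pads' length; the fingertips stand ahead of it and the grasp point (between the pads) lies 6 mm ahead of it (ctrl.tcp_to_tips is the z of the fingertips in the tool frame, in mm); z points along the fingers, y is the line along which they close (so a half turn about z gives the same grasp; the last joint's range is limited). The gripper opens to 85 mm and grips with 20 to 120 N. Pads are 22 mm wide; open, the fingers measure 114 mm over their backs; the gripper's body (76 mm by 85 mm) begins 54 mm behind the grasp point. The pads swing forward as they close: fully open they stand 13 mm farther back than shut.
Start: joints at [-1.264, 0.207, 1.542, -0, 1.393, -0.15], TCP at [254.125, -515.799, 256.282] pointing down, gripper open.
Joint ranges: [-2.73, 2.73], [-0.86, 2.22], [0.23, 2.46], [-1.11, 4.25], [0.08, 2.63], [-2.82, 2.82]. Speed limits (rad/s): [2.79, 2.79, 3.14, 3.14, 3.14, 3.14].

## Interface

Orientations are given as a 3x3 rotation matrix whose columns are the frame's x, y, z axes.
In Python, from plant import ctrl, sensors, optics gives the robot as it stands. Calls block until the motion is done:
- ctrl.move_ptp(position, orientation): joint-space move of the TCP to a pose.
- ctrl.move_l(position, rot=None, vel=150, threshold=None): straight line of the TCP; rot=None keeps the orientation; vel is the mean speed in mm/s. With threshold (N) it stops when the force on the tool has changed by that much, and returns True; else False.
- ctrl.set_joints(angles): joint-space move.
- ctrl.gripper_to(opening, force=None): finger opening in mm; force is the grip in N (None keeps the last); returns when the fingers have stopped.
- ctrl.hold(seconds).
- ctrl.solve_ik(position, orientation): joint angles nearest the present ones, or None.
- sensors.read_state(): the state.
- optics.grab_frame(name): name is "scene" or "top"; returns (picture, depth): 420x560x3 uint8, red, green, blue; 420x560 float32, mm along the optical axis (not along the pixel's ray), 0 where there is no reading.
- optics.camera_params(name): a dict with "mtx" (3x3 intrinsics, pixels), "R" (3x3) and "t" (3): a world point X has camera coordinates R X + t. Camera axes: x right, y down, z forward; pixel columns grow to the right and rows downward; lengths in mm; the calibration is good to about 2 mm. A picture is of the moment at which its call begins. camera_params takes no time and is no camera call.
A pose or a line that the arm cannot do raises ctrl.MotionError and nothing moves.
- ctrl.finish_job(): hands the job in; it is judged then, once.
The state is a dict: "t": time; "q": joint angles; "qvel": joint speeds; "tau": joint torques, N m; "eef_pos": TCP position; "eef_rot": TCP orientation; "force": force on the tool from outside, world axes, zero at the start; "wrist_torque": the same for the moment, N m; "grip_width": finger opening in mm; "grasp_force": force on a finger pad.
Only numpy, scipy, OpenCV 4.12 (cv2) and the standard library are available. Lean on these libraries where they do the work, as an engineer would, in place of code of your own. Each camera call takes 0.05 s, during which the arm holds its last target. There are 200 camera calls.

## Task

Put the L-shaped routing template away in the sloped stand: turn it until its outline matches the L-shaped recess and lay it in fully home, flush with the face of the stand. Then swing the keeper bar by its knob all the way round to its stop, so that it lies across the template, and leave the other things on the bench where they are.

Things in the scene. Friction and masses are not known exactly. Their poses are not given: they have to be found in the camera images.
- template_grip (a point): Middle of the wooden grip rib of the loose routing template, an L-shaped aluminium plate 12 mm thick (about 0.3 kg), lying rib up. Axes: x, y along the plate, z out of its top. Rib 18 (x) by 70 (y) mm, 36 mm tall; its top is 18 mm above this point, the plate's top 18 and underside 30 below. Long leg: x -38..17, y -87..63 mm from here; short leg: x 17..82, y 8..63.
- template_toe (a point): Point on the short leg of the template, at x +60, y +35.5, z -24 mm from template_grip, half-way through the plate. Same axes.
- stand: Fixed wooden stand, 166 mm deep; its plywood face (188 mm up the slope by 196 mm across) slopes at 30 degrees to the bench, facing sideways to the right (its back is to the left of the bench). Origin on the bench under the recess; x to its back, y to its left, z up.
- recess_home (a point): Where template_grip lies, axes parallel, when the template is home in the stand. x up the slope, y left across it, z square out of the face. The recess has the template's outline with 2.5 mm play all round, 12 mm deep (floor 30 mm, face 18 mm below this point), its rim bevelled 3 mm at 45 degrees. It fits one way only, short leg at the upper left.
- recess_toe (a point): Where template_toe comes to lie when the template is home; same axes as recess_home.
- keeper (a joint): Angle (rad) of the keeper, a steel bar turning in the plane of the face on a pivot at x +57, y -32 mm from recess_home. 0: it points right (-y, 0.14 rad towards +x); it grows anticlockwise seen facing the face, 1.43 = up the slope, 3.0 = at its stop, pointing left (+y) across the template's short leg. Starts at 0.2 to 1.2, clear of the recess. Needs about 1.5 N at the knob; stays where left.
- keeper_knob (a point): Middle of the keeper's black knob, a smooth upright cylinder 20 mm wide, 34 mm tall, square to the face, 65 mm from the pivot. Its top is 17 mm out, its foot on the bar 17 mm in. The bar is 20 mm wide, 6 thick, its top 8.5 mm above the face; it ends 13 mm past the knob's axis. At the stop this point is at x +57, y +33, z +7.5 mm from recess_home.
- block_plane: Metal block plane, 49 x 161 x 48 mm, lying on the bench behind the template's place; origin at its underside. Leave it.
- peg_jar: Jar with a wooden lid, 62 mm wide, 79 mm tall, standing behind the stand; origin at its underside. Leave it.
- tape_roll_blue: Roll of tape lying flat, 69 mm wide, 25 mm tall, left of the stand; origin at its underside. Leave it.
Not all that is in view belongs to the job. Of the things that look like the part that bears template_grip, the largest one is meant.

How it is judged (in metres and radians):
On the way:
1. the template lies fully home in its recess (distance between template_grip and recess_home below 0.007 m and distance between template_toe and recess_toe below 0.007 m and z of template_grip in the frame of recess_home below 0.003 m and z of template_toe in the frame of recess_toe below 0.003 m), for 0.2 s.
At the end, for the whole second after the job is handed in: The template lies home in its recess the right way round (its grip and toe points within 7 mm of their home points and no more than 3 mm proud), at rest, and the keeper is at its stop across it (joint above 2.85 of 3.0 rad) (all of step 1 and value of joint keeper above 2.85 rad and velocity of joint keeper below 0.05 rad/s and linear speed of template below 0.02 m/s); the robot touches nothing.
It fails at once if a bystander (plane, jar or tape roll) is moved by more than 25 mm (distance of any of block_plane, peg_jar, tape_roll_blue from where it was at the start of the episode above 0.025 m).
It also fails if it takes over 64 s, if anything falls off the work surface, if the arm or the gripper's body presses on something with over 40 N, if the wrist force passes 120 N, or if a joint passes its speed limit or range.

## Working session

There is one attempt and no reset: what is moved stays moved. The work goes in short steps, each a Python script; the robot and the scene stay as the last script left them, time stands still between calls to the robot, and variables do not carry over. Pictures are saved under pics/ and viewed, at most 10 in all, crops included, and the job is handed in when it is done.

```bash
mkdir -p pics; ls
python3 - <<'E'
from plant import ctrl,sensors,optics
import cv2,numpy as np
for n in("scene","top"):
    p,d=optics.grab_frame(n);cv2.imwrite(f"pics/{n}0.png",p[:,:,::-1]);np.savez(f"{n}0.npz",p=p,d=d)
    c=optics.camera_params(n);print(n,c["mtx"].tolist(),np.round(c["R"],3).tolist(),c["t"], "cam at",-c["R"].T@c["t"],(d>0).mean())
print(ctrl.tcp_to_tips,sensors.read_state())
E
```

```text
pics
scene [[446.9871088727554, 0.0, 280.51574840859786], [0.0, 446.9871088727554, 213.4063403933155], [0.0, 0.0, 1.0]] [[-0.839, -0.545, 0.001], [-0.422, 0.648, -0.634], [0.344, -0.532, -0.773]] [ 511.11742287  291.60330659 1002.84337517] cam at [206.23262294 623.31876458 959.64064444] 0.9960204081632653
top [[393.8869742688811, 0.0, 284.3375734730242], [0.0, 393.8869742688811, 204.24215562700024], [0.0, 0.0, 1.0]] [[0.021, -1.0, 0.012], [-0.996, -0.022, -0.084], [0.084, -0.011, -0.996]] [  54.40079666  609.97079751 1027.02164526] cam at [ 519.78448805   78.88342999 1073.96404539] 0.9963180272108844
25.0 {'t': 0.1, 'q': array([-1.26355418e+00,  2.07387230e-01,  1.54282332e+00,  1.02946985e-05,
        1.39349432e+00, -1.50519649e-01]), 'qvel': array([-8.70737482e-05, -3.38846548e-03, -4.09939136e-03,  8.43485482e-04,
       -8.40152795e-04,  1.78106312e-03]), 'tau': array([-4.63908545e-04, -3.84093046e+01, -2.92547464e+01, -1.62824431e-04,
        4.89688638e-03,  3.54354813e-05]), 'eef_pos': array([ 253.90461455, -515.1971409 ,  255.2062378 ]), 'eef_rot': array([[ 8.97044808e-01,  4.41939156e-01, -6.29141677e-04],
       [ 4.41939483e-01, -8.97042601e-01,  2.01637034e-03],
       [ 3.26746117e-04, -2.08681709e-03, -9.99997769e-01]]), 'force': array([0.34871146, 0.2867719 , 0.16775724]), 'wrist_torque': array([-0.0329668 ,  0.01022599,  0.03258144]), 'grasp_force': 0.0, 'grip_width': 85.66766030625944}
```

View pics/scene0.png

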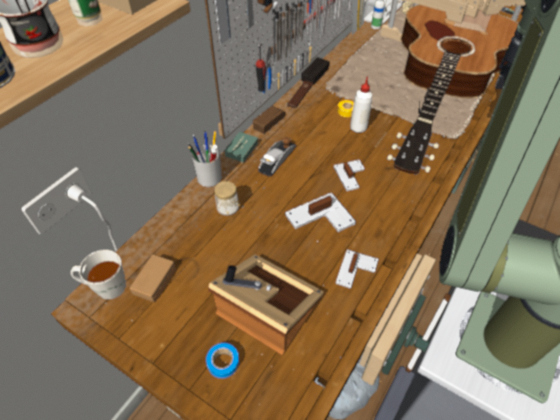

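View pics/top0.png

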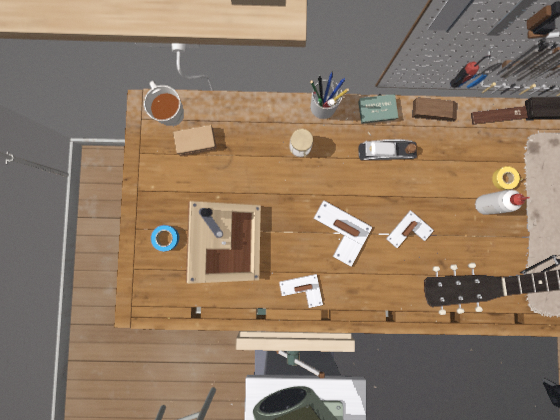

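Scene: the template (largest white L) is at top px (342,230), the stand at (225,243) with the dark recess's short leg toward the robot and upslope, and the knob at (206,212).

```bash
cat > h.py <<'E'
import numpy as np,cv2
from plant import ctrl,sensors,optics
def ray(n,uv):
    c=optics.camera_params(n);uv=np.atleast_2d(uv).astype(float)
    d=np.c_[uv,np.ones(len(uv))]@np.linalg.inv(c["mtx"]).T
    return -c["R"].T@c["t"], d@c["R"]          # origin, dirs (unit camera depth)
def onplane(n,uv,p0,nr=(0,0,1)):
    o,d=ray(n,uv);nr=np.array(nr,float);return o+d*(((np.array(p0)-o)@nr)/(d@nr))[:,None]
def cloud(n,D):
    v,u=np.mgrid[:420,:560];o,d=ray(n,np.c_[u.ravel(),v.ravel()])
    return (o+d*D.ravel()[:,None]).reshape(420,560,3)
E
python3 - <<'E'
from h import *
for n,(x0,y0,x1,y1) in dict(top=(180,190,380,310),scene=(190,180,390,360)).items():
    f=np.load(n+"0.npz");p=f["p"];P=cloud(n,f["d"]);np.save(n+"P.npy",P)
    cv2.imwrite(f"pics/{n}c.png",cv2.resize(p[y0:y1,x0:x1,::-1],None,fx=4 if n=="top" else 3.3,fy=4 if n=="top" else 3.3,interpolation=cv2.INTER_CUBIC))
    hsv=cv2.cvtColor(p,cv2.COLOR_RGB2HSV)
    w=((hsv[...,1]<50)&(hsv[...,2]>150)&(P[...,2]<60)&(P[...,2]>-15)).astype(np.uint8)
    w=cv2.morphologyEx(w,cv2.MORPH_CLOSE,np.ones((3,3)))
    for c in cv2.findContours(w,cv2.RETR_EXTERNAL,cv2.CHAIN_APPROX_NONE)[0]:
        if cv2.contourArea(c)<300: continue
        a=cv2.approxPolyDP(c,3,True)[:,0];print(n,cv2.contourArea(c),a.tolist())
        X=onplane(n,a,(0,0,12));print(np.round(X[:,:2]).tolist(),np.median(P[w>0][:,2]))
    # stand face plane
    q=P.reshape(-1,3);m=(q[:,0]>300)&(q[:,0]<650)&(q[:,1]>120)&(q[:,1]<350)&(q[:,2]>20)
    q=q[m];print("stand pts",len(q),q.min(0),q.max(0))
    rng=np.random.default_rng(0);best=0
    for _ in range(600):
        a,b,c=q[rng.choice(len(q),3,False)];k=np.cross(b-a,c-a);k/=np.linalg.norm(k)+1e-9;k*=np.sign(k[2])
        if not .8<k[2]<.93: continue
        s=abs((q-a)@k)<2
        if s.sum()>best: best=s.sum();S=s
    r=q[S];cen=r.mean(0);k=np.linalg.svd(r-cen,full_matrices=False)[2][2];k*=np.sign(k[2]);print("plane",best,cen,k,np.degrees(np.arccos(k[2])))
    print("extent",r.min(0),r.max(0))
print(np.load("topP.npy")[[230,228,222,238,165],[342,300,210,164,395]])
E
```

```text
top 2687.5 [[246, 377], [245, 419], [253, 419], [252, 409], [263, 397], [295, 385], [310, 387], [321, 399], [337, 399], [337, 403], [324, 403], [334, 415], [365, 419], [365, 380]]
[[156.0, 158.0], [51.0, 157.0], [51.0, 137.0], [76.0, 140.0], [106.0, 112.0], [138.0, 30.0], [133.0, -9.0], [104.0, -39.0], [104.0, -80.0], [94.0, -80.0], [94.0, -47.0], [64.0, -73.0], [56.0, -153.0], [154.0, -153.0]] 6.908996509681856
top 1907.5 [[237, 348], [354, 351], [350, 334], [240, 332]]
[[229.0, 184.0], [227.0, -124.0], [270.0, -113.0], [270.0, 177.0]] 6.908996509681856
top 654.5 [[559, 291], [528, 294], [528, 305], [534, 312], [557, 316]]
[[393.0, -673.0], [383.0, -589.0], [355.0, -588.0], [337.0, -604.0], [327.0, -665.0]] 6.908996509681856
top 758.0 [[322, 304], [316, 274], [279, 282], [282, 295], [305, 291], [309, 307]]
[[347.0, -38.0], [425.0, -21.0], [402.0, 77.0], [368.0, 69.0], [380.0, 8.0], [338.0, -4.0]] 6.908996509681856
top 637.5 [[433, 230], [410, 210], [390, 233], [379, 233], [387, 233], [387, 239], [397, 247], [406, 237], [402, 232], [411, 221], [417, 222], [413, 230], [424, 240]]
[[54
[... 2233 characters left out ...]
], [331, 193], [285, 213], [295, 227], [322, 215], [338, 231]]
[[443.0, -106.0], [549.0, -171.0], [619.0, -37.0], [570.0, -11.0], [530.0, -86.0], [467.0, -62.0]] 5.861986963380673
stand pts 5888 [405.26852979 127.44973095  20.0246267 ] [603.07592735 349.6257995  152.04512623]
plane 2268 [500.87904263 229.1409833   88.77644204] [ 0.00235665 -0.50204117  0.86484051] 30.135501063971073
extent [405.51257222 127.44973095  28.50323971] [603.07592735 294.43339007 127.49807168]
[[ 543.44732925  -88.39768485   17.84545928]
 [ 546.89161383   23.25344666   -3.26666735]
 [ 553.97433185  249.50252981  107.97830769]
 [ 511.78626409  392.17917572   -3.52256446]
 [ 727.99257978 -238.60826964   -6.72069702]]
```

View pics/topc.png

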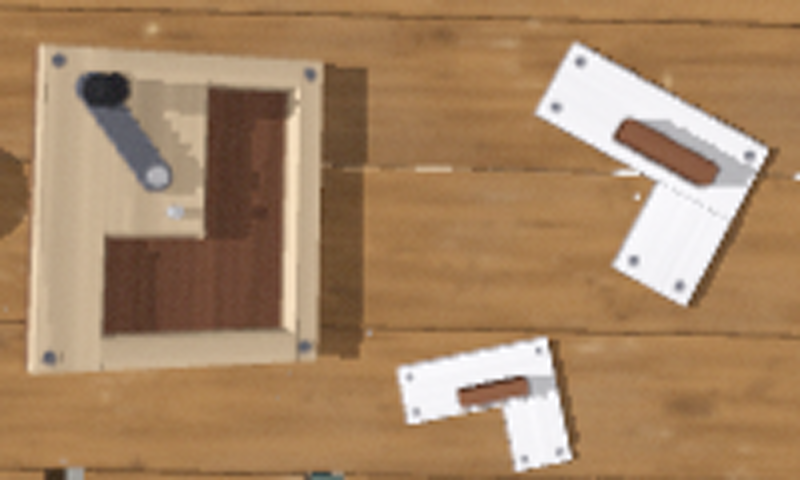

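View pics/scenec.png

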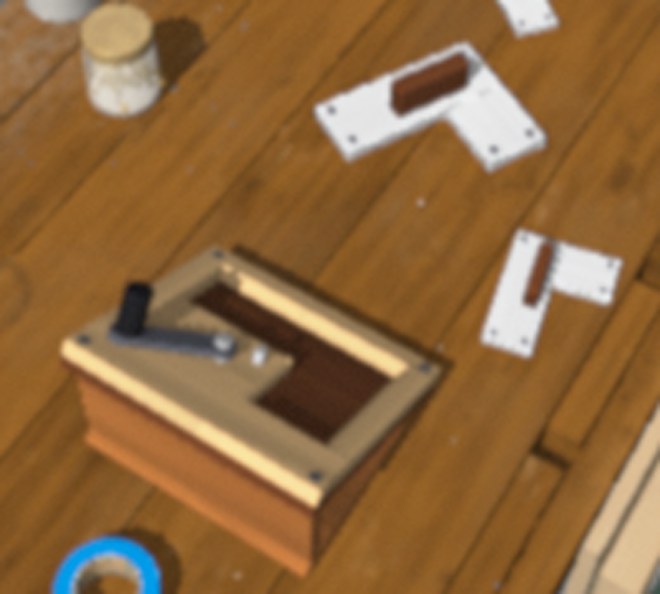

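Crops: recess is dark L, crop corners (208,88),(295,88),(285,332),(103,335),(103,237),(205,237); knob (105,90), pivot (157,177). The template's rib centre is at crop (667,152), with the long leg pointing up-left.

```bash
cat > m.py <<'E'
from h import *
tpl=np.array([[-38,-87],[17,-87],[17,8],[82,8],[82,63],[-38,63]],float)
obs=dict(top=[[323,201],[314,218],[343,235],[333,256],[351,265],[371,226]],scene=[[285,213],[295,227],[322,215],[338,231],[354,224],[331,193]])
for n in("top","scene"):
    f=np.load(n+"0.npz");p=f["p"];P=np.load(n+"P.npy")
    q=P[(abs(P[...,2])<12)&(P[...,0]>380)&(P[...,0]<760)&(P[...,1]>-250)&(P[...,1]<420)]
    for _ in range(5):
        A=np.c_[q[:,:2]-[520,100],np.ones(len(q))];s=np.linalg.lstsq(A,q[:,2],rcond=None)[0];q=q[abs(q[:,2]-A@s)<3]
    print(n,"bench tilt/height at (520,100)",s,len(q))
    # template
    o=cv2.cornerSubPix(cv2.cvtColor(p,cv2.COLOR_RGB2GRAY),np.array(obs[n],np.float32).reshape(-1,1,2),(3,3),(-1,-1),(3,30,.01))[:,0]
    X=onplane(n,o,(0,0,12))[:,:2]
    def fit(a,b):
        ac,bc=a.mean(0),b.mean(0);U,_,V=np.linalg.svd((b-bc).T@(a-ac));R=U@V;return R,bc-R@ac
    R,t=fit(tpl,X);print(" template grip",t,"yaw",np.degrees(np.arctan2(R[1,0],R[0,0])),"resid",np.round(np.linalg.norm(tpl@R.T+t-X,axis=1),1))
    hsv=cv2.cvtColor(p,cv2.COLOR_RGB2HSV)
    # rib: brown within template
    hull=cv2.fillPoly(np.zeros((420,560),np.uint8),[np.array(obs[n],np.int32)],1)
    if n=="top":
        rib=(hull>0)&(hsv[...,1]>100);v,u=np.nonzero(rib);print(" rib top",onplane(n,[[u.mean(),v.mean()]],(0,0,40)),len(u))
    # recess
    sl=(slice(190,310),slice(180,280)) if n=="top" else (slice(240,350),slice(200,340))
    k=8;g=cv2.resize(p[sl].astype(np.float32),None,fx=k,fy=k,interpolation=cv2.INTER_CUBIC)
    hh=cv2.cvtColor(np.clip(g,0,255).astype(np.uint8),cv2.COLOR_RGB2HSV);dark=((g[...,0]<125)&(hh[...,1]>105)&((hh[...,0]<16)|(hh[...,0]>170))&(g[...,0]<118)).astype(np.uint8)
    dark=cv2.morphologyEx(dark,cv2.MORPH_OPEN,np.ones((15,15)))
    cs=sorted(cv2.findContours(dark,cv2.RETR_EXTERNAL,cv2.CHAIN_APPROX_NONE)[0],key=cv2.contourArea)[-2:]
    for c in cs:
        uv=(c[:,0]+.5)/k-.5+[sl[1].start,sl[0].start];a=cv2.approxPolyDP(c,12,True)[:,0]/k+[sl[1].start,sl[0].start]
        print(" dark",cv2.contourArea(c)/k/k,np.round(a,1).tolist())
    np.save(n+"dark.npy",(cs[-1][:,0]+.5)/k-.5+[sl[1].start,sl[0].start])
E
python3 m.py
```

```text
top bench tilt/height at (520,100) [-6.69202562e-04  1.51483040e-05 -1.12026811e+00] 20280
 template grip [549.19265441 -95.95336757] yaw 151.93550630050876 resid [1.  0.6 2.9 1.  1.2 0.7]
 rib top [[549.44149458 -96.13557752  40.        ]] 162
 dark 194.484375 [[261.4, 206.2], [261.5, 212.1], [264.8, 213.8], [261.5, 213.2], [261.4, 216.2], [265.5, 217.5], [267.1, 222.5], [263.5, 223.4], [264.6, 220.9], [261.4, 220.8], [260.8, 230.0], [262.9, 231.9], [270.4, 231.2], [271.1, 228.8], [267.6, 229.4], [266.4, 226.5], [271.5, 227.9], [271.4, 219.5], [269.2, 221.0], [268.5, 217.9], [271.2, 218.6], [271.4, 211.0]]
 dark 1652.875 [[251.1, 213.4], [232.4, 212.5], [231.8, 250.2], [206.8, 249.8], [206.5, 273.1], [249.4, 271.4]]
scene bench tilt/height at (520,100) [-7.31444824e-04 -5.23341157e-04 -7.12255910e-01] 20284
 template grip [545.73118951 -94.40228846] yaw 151.72866321744098 resid [4.9 3.6 7.8 2.3 3.6 2.3]
 dark 343.3125 [[318.2, 301.6], [284.5, 334.9], [284.6, 349.4], [287.2, 349.0], [315.9, 305.5], [318.6, 304.6]]
 dark 1011.125 [[248.1, 270.5], [248.2, 272.4], [278.5, 287.6], [278.5, 291.4], [268.6, 299.6], [267.9, 303.1], [286.9, 314.2], [290.1, 313.9], [307.9, 296.5], [307.0, 293.9], [258.2, 265.6]]
```

```bash
cat > pose.py <<'E'
from h import *
from scipy.optimize import least_squares
n=np.array([.0035,-.5025,.8646]);n/=np.linalg.norm(n);c0=np.array([505,228.5,88.8])
def solve(uv=np.load("topdark.npy")):
    x0=np.array([0,1,0.]);x0-=n*(n@x0);x0/=np.linalg.norm(x0);y0=np.cross(n,x0)
    B=np.c_[x0,y0]
    F=(onplane("top",uv,c0-12*n,n)-c0)@B;E=(onplane("top",uv,c0-3*n,n)-c0)@B
    poly=np.array([[-40.5,-89.5],[19.5,-89.5],[19.5,5.5],[84.5,5.5],[84.5,65.5],[-40.5,65.5]])
    # edge i: (axis, value, other range, plane)
    ed=[(1,-89.5,-30,10,F),(0,19.5,-75,-5,E),(1,5.5,30,75,E),(0,84.5,15,55,E),(1,65.5,-30,75,F),(0,-40.5,-80,55,F)]
    def T(p,Q):
        c,s=np.cos(p[2]),np.sin(p[2]);return (Q-p[:2])@np.array([[c,-s],[s,c]])
    def res(p,full=False):
        r=[]
        for a,v,lo,hi,Q in ed:
            q=T(p,Q);m=(abs(q[:,a]-v)<9)&(q[:,1-a]>lo)&(q[:,1-a]<hi)
            r.append(np.median(q[m,a]-v) if full else q[m,a]-v)
        return r
    p=np.array([0,0,0.]);c=F.mean(0);p[:2]=c-[10,-0]
    best=min(((np.sum([np.sum(abs(T(np.r_[p[:2]+[i,j],0],Q)[:,a]-v)<3) for a,v,lo,hi,Q in ed for q in [0]])*-1,i,j) for i in range(-30,31,3) for j in range(-30,31,3)))
    p[:2]+=best[1:]
    for _ in range(6):   # linearised edge fit
        A=[];b=[]
        for a,v,lo,hi,Q in ed:
            q=T(p,Q);m=(abs(q[:,a]-v)<9)&(q[:,1-a]>lo)&(q[:,1-a]<hi);q=q[m]
            J=np.zeros((len(q),3));J[:,a]=1;J[:,2]=-q[:,1] if a==0 else q[:,0]
            A.append(J/np.sqrt(max(len(q),1)));b.append((q[:,a]-v)/np.sqrt(max(len(q),1)))
        d=np.linalg.lstsq(np.vstack(A),np.concatenate(b),rcond=None)[0]
        p+=[*(np.array([[np.cos(p[2]),-np.sin(p[2])],[np.sin(p[2]),np.cos(p[2])]])@d[:2]),d[2]]
    r=res(p,True);c,s=np.cos(p[2]),np.sin(p[2])
    H=np.c_[B@[c,s],B@[-s,c],n]
    return H,c0+B@p[:2]+18*n,p,r
E
python3 - <<'E'
from pose import *
H,h,p,r=solve();print("H",H.round(4).tolist(),"home",h,"p",p,"edge resid",np.round(r,2))
np.savez("home.npz",H=H,h=h)
k=(onplane("top",[[206,212.5]],h+24.5*n,n)[0]-h)@H;v=(onplane("top",[[219,234]],h-8*n,n)[0]-h)@H
print("knob",k,"pivot(57,-32)",v,"angle",np.arctan2(k[0]-v[0],-(k[1]-v[1]))-.14)
ya=np.radians(151.9);tx=np.array([np.cos(ya),np.sin(ya),0]);tz=np.array([0,0,1.]);g=np.array([549.3,-96,30])
for s in(1,-1):
    def tool(M): y=s*M[:,0];z=-M[:,2];return np.c_[np.cross(y,z),y,z]
    Rt=tool(np.c_[tx,np.cross(tz,tx),tz]);Rh=tool(H)
    for nm,pos,R in[("pick",g+[0,0,11],Rt),("above",g+[0,0,150],Rt),("pre",h+(80+11)*H[:,2],Rh),("home",h+11*H[:,2],Rh)]:
        print(s,nm,np.round(pos),None if (q:=ctrl.solve_ik(pos,R)) is None else np.round(q,2))
    for th in np.arange(0.2,3.05,.4):
        a=th+.14;rad=np.sin(a)*H[:,0]-np.cos(a)*H[:,1];tan=np.cos(a)*H[:,0]+np.sin(a)*H[:,1]
        P=h+57*H[:,0]-32*H[:,1]+65*rad+18*n;y=s*tan;q=ctrl.solve_ik(P,np.c_[np.cross(y,-n),y,-n]);print(round(th,2),None if q is None else np.round(q,2))
E
```

```text
H [[-0.0093, -1.0, 0.0035], [0.8645, -0.0098, -0.5025], [0.5025, -0.0016, 0.8646]] home [494.27047357 174.45849662  78.25427114] p [-5.20443333e+01  1.06867486e+01  1.13014409e-02] edge resid [ 0.88 -1.32  0.9  -1.14 -1.88  2.6 ]
knob [103.0289187  -81.05857239  24.5       ] pivot(57,-32) [ 56.62954135 -31.51765961  -8.        ] angle 0.6126651651560591
1 pick [549. -96.  41.] None
1 above [549. -96. 180.] None
1 pre [495. 129. 157.] [-0.21  0.21  1.86  0.54  1.25 -2.01]
1 home [494. 169.  88.] [-0.13  0.32  1.89  0.6   1.09 -2.04]
0.2 [ 0.    0.42  1.62  0.58  1.17 -2.17]
0.6 [ 0.04  0.39  1.64  0.58  1.16 -2.54]
1.0 None
1.4 None
1.8 [0.07 0.25 1.81 0.59 1.12 2.56]
2.2 [0.05 0.22 1.87 0.6  1.11 2.12]
2.6 [0.01 0.2  1.92 0.6  1.1  1.67]
3.0 [-0.04  0.21  1.95  0.6   1.1   1.21]
-1 pick [549. -96.  41.] [-0.33  0.44  1.74 -0.    0.96  0.16]
-1 above [549. -96. 180.] [-0.33  0.24  1.66 -0.    1.24  0.16]
-1 pre [495. 129. 157.] [-0.21  0.21  1.86  0.54  1.25  1.13]
-1 home [494. 169.  88.] [-0.13  0.32  1.89  0.6   1.09  1.11]
0.2 [0.   0.42 1.62 0.58 1.17 0.97]
0.6 [0.04 0.39 1.64 0.58 1.16 0.61]
1.0 [0.06 0.35 1.69 0.58 1.15 0.23]
1.4 [ 0.07  0.3   1.74  0.59  1.13 -0.17]
1.8 [ 0.07  0.25  1.81  0.59  1.12 -0.59]
2.2 [ 0.05  0.22  1.87  0.6   1.11 -1.02]
2.6 [ 0.01  0.2   1.92  0.6   1.1  -1.47]
3.0 [-0.04  0.21  1.95  0.6   1.1  -1.93]
```

Run:
```python
from h import *
H=np.load("home.npz")["H"];h=np.load("home.npz")["h"]
def tool(M): y=-M[:,0];z=-M[:,2];return np.c_[np.cross(y,z),y,z]
ya=np.radians(151.9);tx=np.array([np.cos(ya),np.sin(ya),0]);tz=np.array([0,0,1.]);g=np.array([549.3,-96,30])
Rt=tool(np.c_[tx,np.cross(tz,tx),tz])
ctrl.move_ptp(g+[0,0,90],Rt)
print(ctrl.move_l(g+[0,0,11.5],vel=100,threshold=8),sensors.read_state()["eef_pos"])
ctrl.gripper_to(10,80);s=sensors.read_state();print(s["grip_width"],s["grasp_force"],s["eef_pos"],s["t"])
ctrl.move_l(g+[0,0,130],vel=120)
ctrl.move_ptp(h+90*H[:,2],tool(H));s=sensors.read_state();print(s["grip_width"],s["eef_pos"]-(h+90*H[:,2]),s["force"],s["t"])
for n in("scene","top"):
    p,d=optics.grab_frame(n);np.savez(n+"1.npz",p=p,d=d);a=p[190:310,180:380] if n=="top" else p[130:350,180:400]
    globals()[n]=a
a=cv2.resize(top,(600,360),interpolation=2);b=cv2.resize(scene,(360,360),interpolation=2)
cv2.imwrite("pics/hold.png",cv2.resize(np.hstack([a,b]),(800,300))[:,:,::-1])
```

```text
False [549.95179669 -96.24672753  42.0965482 ]
16.751191700738946 79.1905152797699 [549.81722522 -96.17378787  41.94350224] 3.575
16.84963092671792 [ 0.32008394 -0.67965365 -0.36626922] [ 0.31723793 -0.2368284  -4.00829451] 5.65
```

View pics/hold.png

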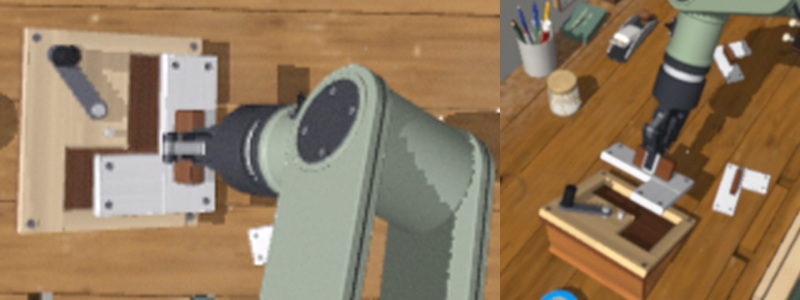

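The template is held square and rib-gripped, parallel to the recess; corners are visible in the left view at (162,53), (217,57), (95,152) and (97,217). I'll measure its offset in the home frame.

Run:
```python
from h import *
z=np.load("home.npz");H,h=z["H"],z["h"];n=H[:,2]
f=np.load("top1.npz");p=f["p"]
k=8;y0,y1,x0,x1=195,285,200,275
g=cv2.resize(p[y0:y1,x0:x1].astype(np.float32),None,fx=k,fy=k,interpolation=cv2.INTER_CUBIC)
w=((g.min(2)>150)&(g.max(2)-g.min(2)<35)).astype(np.uint8)
w=cv2.morphologyEx(w,cv2.MORPH_OPEN,np.ones((15,15)));w=cv2.morphologyEx(w,cv2.MORPH_CLOSE,np.ones((9,9)))
cs=cv2.findContours(w,cv2.RETR_EXTERNAL,cv2.CHAIN_APPROX_NONE)[0]
uv=np.vstack([c[:,0] for c in cs if cv2.contourArea(c)>3000])/k+.5/k-.5+[x0,y0]
q=(onplane("top",uv,h+60*n,n)-h)@H[:,:2]
for nm,a,v,lo,hi in[("right end",1,-87,-30,10),("long upper",0,17,-80,-50),("inner",1,8,25,75),("short end",0,82,15,55),("left",1,63,0,70),("lower",0,-38,-80,55)]:
    m=(abs(q[:,a]-v)<9)&(q[:,1-a]>lo)&(q[:,1-a]<hi);o=q[m]
    if m.sum()>20: print(nm,m.sum(),"off",np.round(np.median(o[:,a])-v,2),"slope",np.round(np.polyfit(o[:,1-a],o[:,a],1)[0],4))
f=np.load("top1.npz")["d"];P=cloud("top",f);m=[(P[v,u]-h)@H for u,v in((228,264),(250,218))];print("plate height pts",np.round(m,1), sensors.read_state()["eef_pos"])
```

```text
right end 119 off 0.19 slope -0.0383
long upper 102 off 5.4 slope -0.0179
inner 160 off 0.84 slope 0.0164
short end 143 off 4.11 slope -0.0151
left 222 off 1.38 slope 0.0021
lower 331 off 0.78 slope 0.0113
plate height pts [[ 60.1  37.1  61. ]
 [  6.6 -70.2  61.3]] [495.35225332 128.40596681 156.1369687 ]
```

```bash
cat > ins.py <<'E'
from h import *
z=np.load("home.npz");H,h=z["H"],z["h"]
def st(tag=""):
    s=sensors.read_state();print(tag,"pos",np.round((s["eef_pos"]-h)@H,2),"F",np.round(s["force"]@H,1),"M",np.round(s["wrist_torque"]@H,2),"w",round(s["grip_width"],1),"t",round(s["t"],1));return s
def go(x,y,zz,**k): return ctrl.move_l(h+H@[x,y,zz],**k)
E
python3 - <<'E'
from ins import *
go(0,-1.3,30,vel=80);ctrl.hold(.2);st("pre")
print(go(0,-1.3,8,vel=25,threshold=12));st("down");ctrl.hold(.3);st("held")
E
```

```text
pre pos [ 0.04 -1.83 30.63] F [-1.7 -1.2 -3.8] M [-0.01  0.67 -0.04] w 16.6 t 6.8
True
down pos [-0.09 -1.07 11.31] F [ 1.4 -0.3  4.9] M [-0.01  0.24  0.03] w 16.9 t 7.6
held pos [-0.09 -1.06 11.29] F [1.8 0.4 5.3] M [-0.07  0.18  0.05] w 16.9 t 7.9
```

Run:
```python
from ins import *
print(go(0,-1.3,8,vel=15,threshold=15));st("press")
go(0,-1.3,12.5,vel=40);ctrl.gripper_to(40);st("open")
go(0,-1.3,90,vel=150)
go(-150,-1.3,170,vel=250)
p,d=optics.grab_frame("top");np.savez("top2.npz",p=p,d=d);P=cloud("top",d)
s,_=optics.grab_frame("scene")
a=cv2.resize(p[190:300,180:290],(400,400),interpolation=2);b=cv2.resize(s[240:360,200:330],(400,400),interpolation=2)
cv2.imwrite("pics/in.png",np.hstack([a,b])[:,:,::-1])
Q=(P-h)@H
for x,y,in[(-25,-70),(5,-70),(60,20),(60,50),(-25,50),(-60,0),(60,-70),(40,-10)]:
    m=(abs(Q[...,0]-x)<6)&(abs(Q[...,1]-y)<6)&(abs(Q[...,2])<40);print((x,y),np.round(np.median(Q[m][:,2]),1),m.sum())
st()
```

```text
True
press pos [-0.24 -1.11 11.27] F [0.1 1.8 3.6] M [-0.08  0.38  0.09] w 17.1 t 8.1
open pos [ 0.22 -1.59 12.73] F [ 0.7  0.2 -0.2] M [ 0.01  0.22 -0.  ] w 40.0 t 8.7
(-25, -70) -19.4 16
(5, -70) -20.1 20
(60, 20) -19.8 20
(60, 50) -20.1 22
(-25, 50) -18.9 20
(-60, 0) -19.5 11
(60, -70) -19.6 18
(40, -10) -17.8 24
 pos [-148.62   -0.73  168.84] F [-1.3 -0.1  0.3] M [ 0.02  0.23 -0.04] w 40.0 t 10.3
```

View pics/in.png

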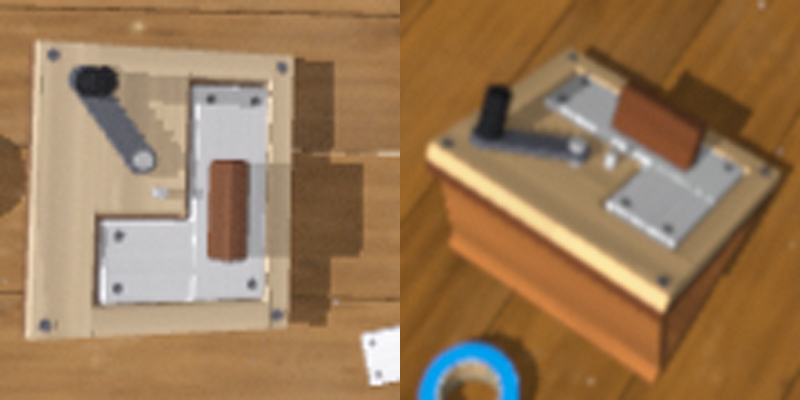

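Template flush everywhere (plate and face heights agree within 1 mm). Knob is still at its start angle; pushing it round next.

```bash
cat > keep.py <<'E'
from ins import *
def pose(th,zz,r=65):
    a=th+.14;rad=np.array([np.sin(a),-np.cos(a),0]);tan=np.array([np.cos(a),np.sin(a),0])
    y=-H@tan;z=-H[:,2];return h+H@(np.array([57,-32,zz])+r*rad),np.c_[np.cross(y,z),y,z]
E
python3 - <<'E'
from keep import *
P,R=pose(.61,90);ctrl.move_ptp(P,R)
P,R=pose(.61,20);print("touch",ctrl.move_l(P,vel=80,threshold=8));st()
ctrl.gripper_to(25,20);st("cage")
for th in np.r_[np.arange(.7,2.95,.12),2.95]:
    P,R=pose(th,20)
    if ctrl.move_l(P,R,vel=60,threshold=15): print("stop at",th);break
    if abs(th%.48-.22)<.06: st(round(th,2))
st("end")
E
```

```text
touch False
 pos [101.56 -80.05  20.49] F [-0.5  0.4  0.7] M [-0.03  0.23  0.01] w 39.7 t 12.4
cage pos [101.39 -80.66  20.92] F [-0.6 -1.2  1. ] M [-0.3   0.38  0.05] w 24.9 t 12.7
0.7 pos [105.57 -75.35  20.25] F [-0.1 -1.  -0.5] M [-0.13  0.27 -0.01] w 24.9 t 12.9
1.18 pos [119.97 -48.21  19.99] F [-0.2 -0.5  0. ] M [-0.01  0.23 -0.02] w 24.9 t 14.0
1.66 pos [120.28 -17.31  19.96] F [ 0.5 -0.1  0.7] M [-0.    0.24  0.02] w 24.9 t 15.2
2.14 pos [106.34  10.26  19.97] F [ 0.2  1.  -0.2] M [0.01 0.25 0.01] w 24.8 t 16.3
2.62 pos [81.27 28.21 20.01] F [ 0.1 -0.3 -0.7] M [-0.01  0.28 -0.01] w 24.8 t 17.4
end pos [60.47 32.84 20.01] F [ 0.7 -0.3 -0.1] M [-0.05  0.23  0.04] w 25.2 t 18.3
```

Run:
```python
from keep import *
for th in(3.0,3.05,3.1,3.15):
    P,R=pose(th,20);b=ctrl.move_l(P,R,vel=25,threshold=8);st((th,b))
    if b: break
ctrl.gripper_to(40);P,_=pose(th,90);ctrl.move_l(pose(3.0,20)[0],vel=30);ctrl.move_l(pose(3.0,95)[0],vel=120)
go(-150,0,170,vel=250);ctrl.hold(.3);st()
p,d=optics.grab_frame("top");s,_=optics.grab_frame("scene")
a=cv2.resize(p[190:300,180:290],(400,400),interpolation=2);b=cv2.resize(s[240:360,200:330],(400,400),interpolation=2)
cv2.imwrite("pics/end.png",np.hstack([a,b])[:,:,::-1])
g=p.astype(int).max(2);m=np.zeros_like(g,bool);m[190:300,180:290]=g[190:300,180:290]<55
Q=(onplane("top",np.argwhere(m)[:,::-1],h+24.5*H[:,2],H[:,2])-h)@H;print("dark px",len(Q),np.median(Q,0))
Q=(cloud("top",d)-h)@H
for x,y,in[(-25,-70),(5,-70),(75,55),(-25,50),(-60,0)]:
    m=(abs(Q[...,0]-x)<6)&(abs(Q[...,1]-y)<6)&(abs(Q[...,2])<40);print((x,y),np.round(np.median(Q[m][:,2]),1))
```

```text
(3.0, False) pos [57.26 32.92 20.04] F [0.3 0.4 0.5] M [0.02 0.24 0.02] w 25.1 t 18.5
(3.05, False) pos [53.9  32.91 20.01] F [-0.1 -0.7  0.3] M [-0.01  0.21  0.03] w 24.8 t 18.8
(3.1, True) pos [53.06 32.45 19.94] F [3.  0.1 0.7] M [-0.13 -0.22 -0.03] w 25.2 t 19.0
 pos [-1.4912e+02  1.3000e-01  1.6978e+02] F [ 0.6 -0.5 -0.1] M [-0.03  0.23 -0.01] w 40.2 t 21.8
dark px 63 [65.07455774 30.12498296 24.5       ]
(-25, -70) -19.4
(5, -70) -19.2
(75, 55) -21.2
(-25, 50) -19.6
(-60, 0) -19.7
```

View pics/end.png

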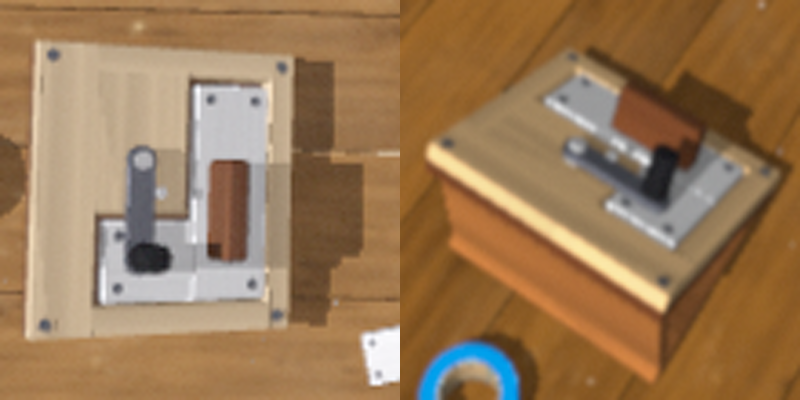

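The bar runs from its pivot at left-view (144,160) down to (140,265), parallel to the recess and against the stop peg at (160,190), with the plate flush. The push ended on a rise of over 8 N, which fits the stop, since drag is only 1.5 N.

```bash
python3 -c "
from plant import ctrl
print(ctrl.finish_job())"
```

```text
the job is handed in; nothing more can be done
None
```

The template lies flush in its recess, the keeper bar is round at its stop across it, and the job is handed in at about 22 s; the final image and depth readings support this, but no verdict came back.

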